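# Balance the tube carrier and lift it by its handle

### The arm

A 6-joint arm with a two-finger parallel gripper is mounted at the origin on a cart in front of the work surface, level with it; the furniture and walls round the work are solid. World frame = base frame: x ahead of the robot, y to its left, z up, the work surface at z = 0. Lengths are in mm, angles in rad, forces in N, time in s.
With the tool pointing down it reaches from about 375 to 975 mm from the base axis. Payload 3.8 kg.
Tool frame: the origin (TCP) lies midway between the tips of the shut fingers; the grasp point (between the pads) lies 19 mm behind it; x points along the fingers, z is the direction in which the jaws open and shut, and the axes are right-handed (so a half turn about x gives the same grasp; the last joint's range is limited). The gripper opens to 85 mm and grips with 20 to 120 N. Pads are 22 mm wide; open, the fingers measure 114 mm over their backs; the gripper's body (76 mm by 85 mm) begins 54 mm behind the grasp point. The pads swing forward as they close: fully open they stand 13 mm farther back than shut.
Start: joints at [1.25, 0.264, 1.604, -0, 1.274, -0.037], TCP at [189.002, 647.994, 231.28] pointing down, gripper open.
Joint ranges: [-2.63, 2.63], [-0.94, 2.18], [0.31, 2.57], [-1.31, 4.45], [0, 2.66], [-2.55, 2.55]. Speed limits (rad/s): [2.57, 2.57, 3.14, 3.14, 3.14, 3.14].

### API

Orientations are given as a unit quaternion [x, y, z, w].
In Python, from plant import ctrl, camera gives the robot as it stands.
- The arm moves only by the shell command python3 -m crank 'ROWS'. ROWS is JSON, one flat list of numbers, 7 for each row, row after row: the shift along the tool's x, y, z in m, then the turn, a rotation vector about the tool's x, y, z in rad, then the closure in counts, from 0 (fully open) to 255 (shut). A call has 1 to 10 rows; each row shifts and turns the commanded pose from where the row before left it, along the tool's axes as they then stand; what a row does not reach is not made up. A row lasts 1/10 s, in which the tool goes at most 50 mm and 8.59 degrees, less where a joint would pass 70% of its speed; a pose out of reach is approached as far as the arm can. A call is refused whole if a number of a shift passes 0.05 or a number of a turn 0.15, either way. A call with a gripper value outside its range is refused whole. The fingers move at their own pace and stop on an object; the grip force is fixed at half the most. Time passes only in rows, so rows that do not move let the fingers close. It gives the time, the measured TCP pose, the force and the opening at its end, in the units of the state.
- ctrl.observe(): the state, without advancing time (a new reading comes with each control period).
- camera(name): name is "scene" or "top" or "wrist"; returns a dict with "pixels" (384x512x3 uint8, red, green, blue), "depth" (384x512 float32, mm along the optical axis (not along the pixel's ray), 0 where there is no reading), "fx", "fy", "cx", "cy" (pixels), "position" and "orientation" of the camera in the world. Camera axes: x right, y down, z forward; pixel columns grow to the right and rows downward; lengths in mm; the calibration is good to about 2 mm. A picture is of the moment at which its call begins.
- ctrl.finish_job(): hands the job in, once; it reports no verdict.
The state is a dict: "clock": time; "joint_pos": joint angles; "qvel": joint speeds; "tau": joint torques, N m; "ee_pos": TCP position; "ee_rot": TCP orientation; "ft_force": force on the tool from outside, world axes, zero at the start; "ft_torque": the same for the moment, N m; "gripper_width": opening from 0.0 (shut) to 1.0 (fully open).
Only numpy, scipy, OpenCV 4.12 (cv2) and the standard library are available. Lean on these libraries where they do the work, as an engineer would, in place of code of your own. Each camera call takes 0.05 s, during which the arm holds its last target. There are 200 camera calls.

### The job

Get the blue four-place tube carrier ready for the centrifuge: take the pink-capped tube out of the white rack and lower it all the way into the carrier's well diagonally opposite the green-capped tube already in the carrier, so that the load is balanced, and do not disturb the other tubes or the things around. Then swing up the carrier's folding handle, lift the carrier by the black grip about 10 cm off the bench without tipping it, and finish still holding it there, level and still; nothing is put down at the end.

Things in the scene. Friction and masses are not known exactly. Their poses are not given: they have to be found in the camera images.
- tube_pink_mid (a point): centre (half-way up) of the loose 50 ml tube with the pink screw cap, 116 mm tall, about 60 g: clear body 29 mm across with a pointed conical foot, cap 34.6 mm across over the top 12 mm. Local z runs up the tube. At the start it stands upright in one of the large holes of the white rack; the rack's top is 68 mm below the tube's top, so the tube must rise at least 50 mm to be clear of it.
- tube_black_mid (a point): centre of a like tube with a black cap, standing in another large hole of the rack; stays there
- tube_spare_mid (a point): centre of a like tube with a green cap, standing in another large hole of the rack; stays there
- tube_rack: white slab tube rack to the right of the carrier (negative y), the one with the pink-capped tube, 100 x 245 x 52 mm, fixed to the bench; origin at the centre of its underside, z up, y along its length. The tubes stand 41 mm or more apart in the row of large holes along y at local x = -20 mm, so there is room for fingers on the two sides across the rack (local +x and -x).
- carrier: blue block carrier, 112 x 112 x 60 mm, loose, about 0.5 kg with its handle; origin at the centre of its underside, z up. Four round wells 33 mm across and 53 mm deep lie at local (+-30, +-30) mm; a seated tube's foot rests 7 mm above the carrier's underside, so its centre (half-way up) is 65 mm and its cap's top 123 mm above the underside. A steel cheek plate stands 95 mm high on the two faces at local y = +-57 mm and carries the handle's pivots.
- well_1 (a point): centre of the mouth of the well at carrier local (-30, +30, 60) mm; at the start it holds the green-capped tube
- well_2 (a point): centre of the mouth of the well at carrier local (+30, +30, 60) mm, empty
- well_3 (a point): centre of the mouth of the well at carrier local (+30, -30, 60) mm, empty, diagonally opposite well_1
- well_4 (a point): centre of the mouth of the well at carrier local (-30, -30, 60) mm, empty
- tube_green_mid (a point): centre (half-way up) of the green-capped tube, of the same size and weight, already seated in well_1 of the carrier
- handle (a joint): hinge angle (rad) of the carrier's steel wire handle: 0 = folded, leaning 60 degrees from upright towards the carrier's local -x side and resting on its stop; 1.047 = straight up over the carrier; 2.094 = folded over to local +x. It swings freely and falls back to a stop if let go. It is 125 mm wide; its bar lies along the carrier's local y, 112 mm from the pivot line.
- handle_pivot (a point): middle of the line of the two handle pivots, on the carrier's axis 72 mm above its underside; the pivot line runs along the carrier's local y
- grip_mid (a point): middle of the black grip sleeve on the handle's bar: 14 mm across, 64 mm long along the carrier's local y with 17 mm collars at its ends; turns freely on the bar. Folded, it stands 128 mm above the carrier's underside at local x = -97 mm, 42 mm clear of the caps of tubes in wells 1 and 4; handle upright, it is 184 mm above the underside and 60 mm above the caps. The carrier hangs level from it when the load is balanced and the grip is held at its middle.
- timer: small white lab timer, 24 x 70 x 66 mm, loose bystander; origin at the centre of its underside
- tipbox_amber: closed pipette-tip box with a yellow lid, 89 x 116 x 59 mm, loose bystander; origin at the centre of its underside
Things that resemble listed ones, but are neither listed nor needed, are in the scene too. Of the things that look like the part that bears tube_pink_mid, the middle-sized one is meant.

How it is judged (in metres and radians):
On the way, in this order (a step that is already met when the one before it is completed fails the run):
1. the pink-capped tube is seated in the well diagonally opposite the green-capped tube and let go, with the carrier standing on the bench (horizontal distance between tube_pink_mid and well_3 below 0.006 m and z of tube_pink_mid in the frame of carrier below 0.07 m and contact force between the fingers and tube_pink below 0.1 N and height (world z) of carrier below 0.005 m), for 0.2 s.
2. the carrier hangs from its raised handle, clear of the bench (height (world z) of carrier above 0.05 m and value of joint handle between 0.8 and 1.3 rad), for 0.2 s.
At the end, for the whole second after the job is handed in: Gripper holds the carrier by its handle, upright within 11 deg; underside 6 to 16 cm above the bench, level within 0.10 rad, slower than 3 cm/s and 0.25 rad/s; pink-capped tube in the well diagonally opposite the green-capped one, both tubes within 6 mm of fully down (height (world z) of carrier between 0.06 and 0.16 m and angle between carrier's own z axis and vertical below 0.1 rad and linear speed of carrier below 0.03 m/s and angular speed of carrier below 0.25 rad/s and value of joint handle between 0.85 and 1.25 rad and contact force between the fingers and carrier above 2 N and horizontal distance between tube_pink_mid and well_3 below 0.01 m and z of each of tube_pink_mid, tube_green_mid in the frame of carrier below 0.071 m and horizontal distance between tube_green_mid and well_1 below 0.01 m); the arm keeps its last pose, push and grip.
It fails at once if the carrier is tipped (more than 0.35 rad) (angle between carrier's own z axis and vertical above 0.35 rad).
It fails at once if the pink-capped tube is dropped into the well rather than lowered (horizontal distance between tube_pink_mid and well_3 below 0.015 m and z of tube_pink_mid in the frame of carrier below 0.1 m and height (world z) of carrier below 0.01 m and linear speed of tube_pink above 0.7 m/s).
It fails at once if another tube in the rack is disturbed (moved over 2 cm) (distance of any of tube_black_mid, tube_spare_mid from where it was at the start of the episode above 0.02 m).
It fails at once if a bystander is pushed away (more than 2 cm) (distance of any of timer, tipbox_amber from where it was at the start of the episode above 0.02 m).
It also fails if it takes over 53 s, if anything falls off the work surface, if the arm or the gripper's body presses on something with over 40 N, if the wrist force passes 120 N, or if a joint passes its speed limit or range.

## Working session

There is one attempt and no reset: what is moved stays moved. The work goes in short steps, Python scripts to look and compute and a shell command to move; the robot and the scene stay as the last step left them, time stands still between calls to the robot, and variables do not carry over. Pictures are saved under pics/ and viewed, about 8 in all and at most 12, crops included, and the job is handed in when it is done.

```bash
mkdir -p pics
cat > h.py <<'E'
import numpy as np, cv2
from scipy.spatial.transform import Rotation as R
from plant import ctrl, camera
def shot(n,f):
    c=camera(n); np.savez('/tmp/'+n+'.npz',**{k:np.array(v) for k,v in c.items()})
    cv2.imwrite('pics/'+f,cv2.cvtColor(c['pixels'],cv2.COLOR_RGB2BGR)); return c
def load(n): return dict(np.load('/tmp/'+n+'.npz'))
def cloud(c):
    v,u=np.mgrid[:384,:512]; d=c['depth']
    P=np.stack([(u-c['cx'])/c['fx']*d,(v-c['cy'])/c['fy']*d,d],-1)
    return P@R.from_quat(c['orientation']).as_matrix().T+c['position']
E
python3 - <<'E'
from h import *
for n in('scene','top'):
    c=shot(n,n+'0.png'); print(n,c['position'],c['orientation'],c['fx'])
s=ctrl.observe();print(s)
a=[cv2.imread('pics/%s0.png'%n) for n in('scene','top')]
E
```

```text
scene [-137.09674923 -497.5077249   506.5838128 ] [ 0.73757854 -0.4370606   0.26384784 -0.44197314] 357.6047952659731
top [ 437.93048531 -145.16794753 1221.94492584] [ 0.71419404 -0.69849073  0.03162458 -0.03220959] 428.29326557577554
{'clock': 0.1, 'joint_pos': array([ 1.25006115e+00,  2.64661768e-01,  1.60524745e+00,  5.00157960e-06,
        1.27371681e+00, -3.69035131e-02]), 'qvel': array([-5.01655585e-04, -2.60616273e-03, -4.46752244e-03,  3.79731353e-04,
       -2.10152635e-03,  6.53294962e-05]), 'tau': array([-4.89898830e-04, -5.16698527e+01, -3.68589628e+01, -9.18409387e-05,
        6.17245838e-03, -5.56993342e-06]), 'ee_pos': array([188.81559124, 647.3564392 , 230.09194271]), 'ee_rot': array([-0.42466124,  0.56628503,  0.42384438,  0.56510179]), 'ft_force': array([ 0.47001012, -0.23052875, -0.45769108]), 'ft_torque': array([-0.01480637, -0.06089798,  0.00564267]), 'gripper_width': 1.0008484773705868}
```

View pics/scene0.png

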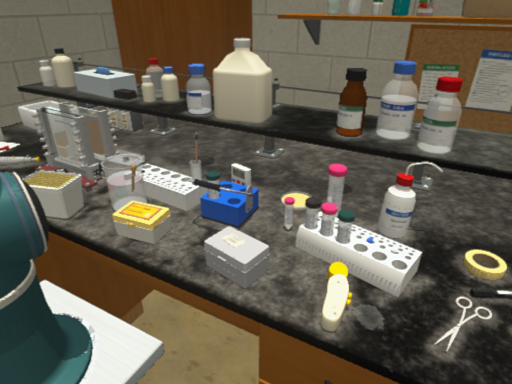

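View pics/top0.png

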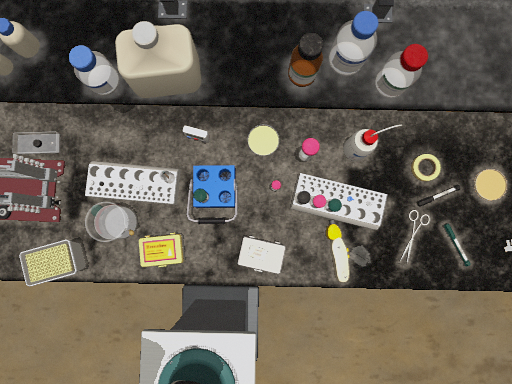

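Pink-capped candidates in the top view are the small tube (276,185), the one in the white rack (319,201) and the large tube (310,147). I choose the rack one because it is the middle size and sits in the white rack. The carrier is at (213,190), its green tube at (201,196) and its handle folded towards the robot. I'll check with one crop and measure.

Run:
```python
from h import *
c=load('top');P=cloud(c);im=c['pixels'];hsv=cv2.cvtColor(im,cv2.COLOR_RGB2HSV)
cv2.imwrite('pics/crop1.png',cv2.resize(cv2.cvtColor(im[120:270,170:400],cv2.COLOR_RGB2BGR),None,fx=3.4,fy=3.4,interpolation=cv2.INTER_CUBIC))
H,S,V=[hsv[...,i].astype(int) for i in range(3)]
def rep(n,m):
    p=P[m]; print(n,m.sum(),p.mean(0).round(1),np.median(p,0).round(1),p.min(0).round(),p.max(0).round()); return p
box=np.zeros(H.shape,bool)
def win(r0,r1,c0,c1):
    b=np.zeros(H.shape,bool);b[r0:r1,c0:c1]=1;return b
pink=(H>150)&(H<178)&(S>120)
for n,w in (('pink rack',win(190,215,305,332)),('small',win(175,195,268,285)),('big',win(135,162,298,325))): rep(n,pink&w&(P[...,2]>20))
for n,w in (('spare',win(192,218,327,350)),('green',win(185,208,190,212))): rep(n,(H>65)&(H<98)&(S>80)&w&(P[...,2]>100))
rep('black',win(188,208,294,314)&(V<80)&(P[...,2]>100))
p=rep('carrier top',(H>100)&(H<125)&(S>130)&win(155,222,180,245)&(abs(P[...,2]-60)<6))
print(cv2.minAreaRect(p[:,:2].astype(np.float32)))
m=win(205,230,180,245)&(P[...,2]>115)&(V<90); rep('grip',m)
p=rep('rack',win(165,235,285,395)&(abs(P[...,2]-52)<5)&(S<60)&(V>110)); print(cv2.minAreaRect(p[:,:2].astype(np.float32)))
rep('timer',win(120,142,180,212)&(P[...,2]>20)); rep('tipbox',win(230,270,135,187)&(P[...,2]>45))
```

```text
pink rack 133 [ 513.7 -314.8  135.8] [ 514.6 -317.2  119.3] [ 438. -333.  115.] [ 530. -145. 1222.]
small 68 [ 559.  -206.9   85.3] [ 559.5 -207.5   85.6] [ 549. -218.   80.] [ 570. -194.   90.]
big 246 [ 649.5 -287.8  158.8] [ 651.3 -288.7  150.2] [ 438. -312.  141.] [ 673. -145. 1222.]
spare 120 [ 505.8 -357.5  118.6] [ 505.3 -357.4  118.6] [ 492. -373.  113.] [ 521. -343.  123.]
green 122 [523.8  -9.2 122.2] [523.3  -9.1 122.1] [508. -23. 117.] [539.   8. 129.]
black 124 [ 523.5 -277.2  118.3] [ 523.9 -278.3  118.1] [ 508. -292.  110.] [ 540. -261.  124.]
carrier top 1135 [555.3 -38.7  59.2] [556.1 -38.7  59.2] [498. -93.  54.] [612.  19.  66.]
((555.0490112304688, -36.956729888916016), (112.74513244628906, 110.07508850097656), 1.4954992532730103)
grip 164 [457.7 -43.4 146. ] [457.3 -41.9 132.8] [ 438. -145.  126.] [ 465.   -9. 1222.]
rack 1836 [ 528.5 -389.9   51.7] [ 531.5 -396.8   51.7] [ 455. -511.   47.] [ 596. -254.   57.]
((524.259765625, -383.2191467285156), (245.30221557617188, 94.47148132324219), 77.43623352050781)
timer 271 [696.3  14.1  69.6] [698.2  15.9  63.9] [ 438. -145.   20.] [ 719.   52. 1222.]
tipbox 1256 [377.1  98.5  61.9] [377.2  99.3  57.6] [ 333. -145.   45.] [ 438.  160. 1222.]
```

View pics/crop1.png

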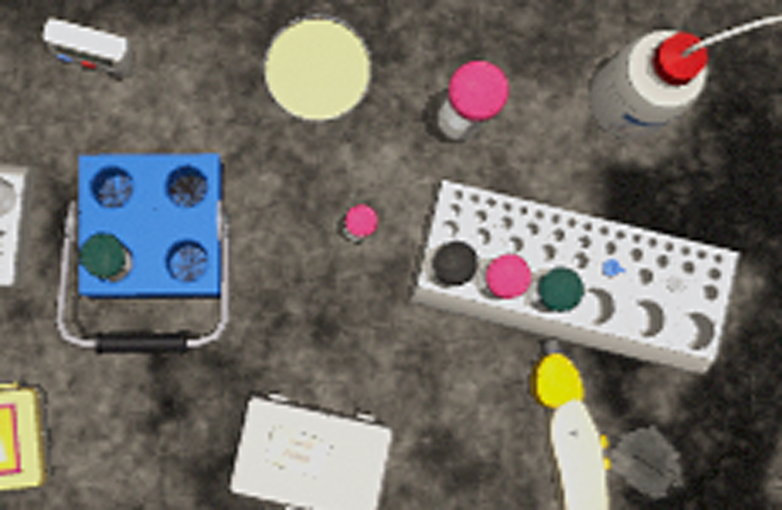

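The crop confirms the target: the 35 mm pink cap sits between the black and green ones in the rack. Its measured top is 119 mm (expected 120) at (515,-317), which is midway between its neighbours as it should be. The carrier centre is about (555.5,-38) with yaw about 0.03. Next I work out the tool axes and the approach.

```bash
cat >> h.py <<'E'
def goto(p,yaw=None):
    """print tool-frame shift (m) to p (mm) first, then turn about tool axes to point down with jaw z at yaw"""
    s=ctrl.observe(); T=R.from_quat(s['ee_rot']); M=T.as_matrix()
    print('t',round(s['clock'],2),'pos',s['ee_pos'].round(1),'F',s['ft_force'].round(1),'w',round(s['gripper_width'],3),'q',s['joint_pos'].round(2))
    print('x',M[:,0].round(3),'y',M[:,1].round(3),'z',M[:,2].round(3))
    print('shift before turn',((np.array(p)-s['ee_pos'])@M/1000).round(4))
    if yaw is not None:
        for k in (0,np.pi):
            x=np.array([0,0,-1.]);z=np.array([np.cos(yaw+k),np.sin(yaw+k),0]);D=np.stack([x,np.cross(z,x),z],1)
            print('turn',R.from_matrix(M.T@D).as_rotvec().round(3),'shift after turn',((np.array(p)-s['ee_pos'])@D/1000).round(4))
E
python3 -c "
from h import *
goto([515,-317,250],-0.222)"
```

```text
t 0.1 pos [188.8 647.4 230.1] F [ 0.5 -0.2 -0.5] w 1.001 q [ 1.25  0.26  1.61  0.    1.27 -0.04]
x [-0.001 -0.002 -1.   ] y [-0.96  0.28  0.  ] z [ 0.28   0.96  -0.002]
shift before turn [-0.0183 -0.5832 -0.8345]
turn [ 1.509e+00 -2.000e-03  1.000e-03] shift after turn [-0.0199 -0.8689  0.5305]
turn [-1.633e+00 -1.000e-03 -2.000e-03] shift after turn [-0.0199  0.8689 -0.5305]
```

```bash
python3 - <<'E'
from h import *
c=load('top');P=cloud(c);d=c['depth']>0
for y0 in range(450,-500,-100):
    m=d&(P[...,1]<y0)&(P[...,1]>y0-100)&(P[...,2]<700)
    print(y0,[int(P[...,2][m&(P[...,0]>x)&(P[...,0]<=x+60)].max(initial=0)) for x in range(240,900,60)])
E
python3 -m crank '[-0.01,-0.04,0,0.07,0,0,0, -0.01,-0.04,0,0.07,0,0,0, -0.01,-0.04,0,0.07,0,0,0, -0.01,-0.04,0,0.07,0,0,0]'
```

```text
450 [96, 97, 97, 201, 216, 215, 200, 27, 183, 183, 299]
350 [3, 97, 138, 139, 139, 61, 56, 6, 285, 331, 183]
250 [4, 62, 153, 155, 141, 59, 53, 5, 331, 332, 331]
150 [5, 63, 64, 150, 55, 205, 48, 67, 357, 414, 411]
50 [6, 61, 64, 138, 128, 118, 64, 72, 332, 377, 370]
-50 [6, 69, 69, 139, 119, 99, 64, 15, 184, 184, 183]
-150 [5, 70, 70, 5, 6, 89, 14, 14, 183, 355, 355]
-250 [7, 7, 5, 33, 124, 56, 154, 155, 186, 356, 374]
-350 [5, 41, 38, 56, 123, 58, 120, 183, 184, 322, 376]
-450 [5, 7, 7, 56, 62, 56, 117, 192, 302, 356, 298]
clock: 0.5
ee_pos: [337.7, 586.8, 270.8]
ee_rot: [-0.341, 0.62, 0.34, 0.619]
ft_force: [-0.3, 0.4, -0.2]
gripper_width: 0.998
```

```bash
python3 -m crank '[0,-0.045,0.005,0.09,0,0,0, 0,-0.045,0,0.09,0,0,0, 0,-0.045,0,0.09,0,0,0, 0,-0.045,0,0.09,0,0,0, 0,-0.045,0,0.09,0,0,0, 0,-0.045,0,0.09,0,0,0, 0,-0.045,0,0.09,0,0,0, 0,-0.045,0,0.09,0,0,0, 0,-0.045,0,0.09,0,0,0, 0,-0.045,0,0.09,0,0,0]'; python3 -c "
from h import *
goto([515,-317,250],-0.222)"
```

```text
clock: 1.5
ee_pos: [586.0, 231.2, 270.5]
ee_rot: [-0.037, 0.706, 0.036, 0.706]
ft_force: [0.7, 0.6, -0.3]
gripper_width: 0.999
t 1.5 pos [586.  231.2 270.5] F [ 0.7  0.6 -0.3] w 0.999 q [ 0.34  0.16  1.66 -0.    1.33  0.23]
x [-0.001 -0.    -1.   ] y [-0.103  0.995 -0.   ] z [ 0.995  0.103 -0.001]
shift before turn [ 0.0208 -0.538  -0.1271]
turn [ 0.325 -0.001  0.   ] shift after turn [ 0.0205 -0.5504  0.0514]
turn [-2.816e+00 -1.000e-03 -1.000e-03] shift after turn [ 0.0205  0.5504 -0.0514]
```

```bash
python3 -m crank '[0,-0.045,-0.005,0.03,0,0,0, 0,-0.045,-0.005,0.03,0,0,0, 0,-0.045,-0.005,0.03,0,0,0, 0,-0.045,-0.005,0.03,0,0,0, 0,-0.045,-0.005,0.03,0,0,0, 0,-0.045,0,0.03,0,0,0, 0,-0.045,0,0.03,0,0,0, 0,-0.045,0,0.03,0,0,0, 0,-0.045,0,0.03,0,0,0, 0,-0.045,0,0.03,0,0,0]'; python3 -m crank '[0,-0.03,0,0,0,0,0,0,0,0,0,0,0,0,0,0,0,0,0,0,0]'; python3 -c "
from h import *
goto([515,-317,250],-0.222)"
```

```text
clock: 2.5
ee_pos: [547.4, -217.9, 270.8]
ee_rot: [0.069, 0.704, -0.068, 0.704]
ft_force: [0.8, -0.8, 0.8]
gripper_width: 1.001
clock: 2.8
ee_pos: [541.9, -245.9, 270.6]
ee_rot: [0.069, 0.704, -0.068, 0.703]
ft_force: [0.4, 0.0, 0.7]
gripper_width: 0.999
t 2.8 pos [ 541.9 -245.9  270.6] F [0.4 0.  0.7] w 0.999 q [-0.47  0.09  1.73  0.    1.32 -0.27]
x [-0.001  0.001 -1.   ] y [0.194 0.981 0.001] z [ 0.981 -0.194 -0.001]
shift before turn [ 0.0205 -0.0749 -0.0126]
turn [ 0.027 -0.001 -0.001] shift after turn [ 0.0206 -0.0752 -0.0106]
turn [-3.114e+00  1.000e-03 -2.000e-03] shift after turn [0.0206 0.0752 0.0106]
```

```bash
python3 -m crank '[0,-0.025,-0.0035,0.027,0,0,0, 0,-0.025,-0.0035,0,0,0,0, 0,-0.025,-0.0035,0,0,0,0, 0,0,0,0,0,0,0, 0,0,0,0,0,0,0]'
python3 - <<'E'
from h import *
c=shot('wrist','w1.png'); print(c['position'],c['orientation'])
P=cloud(c);hsv=cv2.cvtColor(c['pixels'],cv2.COLOR_RGB2HSV).astype(int);H,S,V=[hsv[...,i] for i in range(3)]
m=(H>150)&(H<178)&(S>100)&(abs(P[...,2]-119)<5)&(np.hypot(P[...,0]-515,P[...,1]+317)<40)
p=P[m]; print(m.sum(),p.mean(0),(p.min(0)+p.max(0))/2)
if m.sum(): print(cv2.minEnclosingCircle(p[:,:2].astype(np.float32)))
goto([515,-317,250],-0.222)
E
```

```text
clock: 3.3
ee_pos: [516.8, -315.5, 271.0]
ee_rot: [0.078, 0.703, -0.077, 0.703]
ft_force: [0.3, 0.2, -0.1]
gripper_width: 0.999
[ 532.98691042 -242.62894434  413.66053449] [ 0.98315812 -0.10846413 -0.01646352  0.14616631]
1053 [ 514.9510106  -314.45499166  119.68711468] [ 514.74487854 -314.74635457  118.05860584]
((514.720703125, -315.0032043457031), 16.492446899414062)
t 3.35 pos [ 516.9 -315.2  271.1] F [0.1 0.3 0.5] w 1.003 q [-0.59  0.11  1.71  0.    1.32 -0.37]
x [-0.     0.001 -1.   ] y [0.217 0.976 0.001] z [ 0.976 -0.217 -0.   ]
shift before turn [ 0.0211 -0.0022 -0.0015]
turn [ 0.003 -0.    -0.001] shift after turn [ 0.0211 -0.0021 -0.0015]
turn [-3.139e+00  2.000e-03 -0.000e+00] shift after turn [0.0211 0.0021 0.0015]
```

View pics/w1.png

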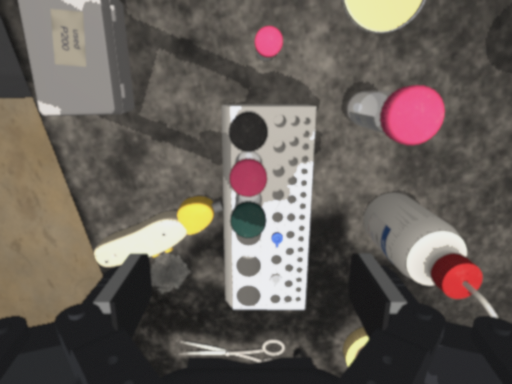

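The wrist view shows the pink cap at (248,178), between black (248,131) and green (248,220). Both fingers have free space. Wrist and top measurements agree within 2 mm, so I descend, stopping about 74 mm above the bench, and close.

```bash
python3 -m crank '[0.03,-0.0005,-0.002,0,0,0,0, 0.03,0,0,0,0,0,0, 0.03,0,0,0,0,0,0, 0.03,0,0,0,0,0,0, 0.025,0,0,0,0,0,0, 0.02,0,0,0,0,0,0, 0.02,0,0,0,0,0,0, 0.012,0,0,0,0,0,0, 0,0,0,0,0,0,120, 0,0,0,0,0,0,160]'; python3 -m crank '[0,0,0,0,0,0,200, 0,0,0,0,0,0,230,0,0,0,0,0,0,255, 0,0,0,0,0,0,255, 0,0,0,0,0,0,255,0,0,0,0,0,0,255]'
```

```text
clock: 4.35
ee_pos: [515.0, -316.3, 74.7]
ee_rot: [0.077, 0.703, -0.077, 0.703]
ft_force: [0.3, -1.3, 0.6]
gripper_width: 0.694
clock: 4.95
ee_pos: [515.5, -317.7, 75.9]
ee_rot: [0.077, 0.702, -0.078, 0.704]
ft_force: [0.7, -0.1, 6.0]
gripper_width: 0.379
```

```bash
python3 -m crank '[0,0,0,0,0,0,255, 0,0,0,0,0,0,255, -0.01,0,0,0,0,0,255, -0.015,0,0,0,0,0,255, -0.02,0,0,0,0,0,255,-0.02,0,0,0,0,0,255,-0.02,0,0,0,0,0,255,-0.02,0,0,0,0,0,255,-0.02,0,0,0,0,0,255]';  python3 - <<'E'
from h import *
goto([584,-67,200],0.03)
c=shot('scene','s2.png')
cv2.imwrite('pics/s2c.png',cv2.resize(cv2.imread('pics/s2.png')[120:300,180:430],None,fx=3,fy=3))
E
```

```text
clock: 5.85
ee_pos: [513.5, -316.5, 200.8]
ee_rot: [0.078, 0.703, -0.078, 0.702]
ft_force: [0.1, -1.1, -1.1]
gripper_width: 0.378
t 5.85 pos [ 513.5 -316.5  200.8] F [ 0.1 -1.1 -1.1] w 0.378 q [-0.59  0.15  1.8  -0.    1.2  -0.37]
x [-0.001  0.    -1.   ] y [0.218 0.976 0.   ] z [ 0.976 -0.218 -0.001]
shift before turn [0.0008 0.2589 0.0143]
turn [-0.25  -0.001 -0.   ] shift after turn [0.0008 0.2473 0.0779]
turn [ 2.892e+00 -0.000e+00  2.000e-03] shift after turn [ 0.0008 -0.2473 -0.0779]
```

View pics/s2c.png

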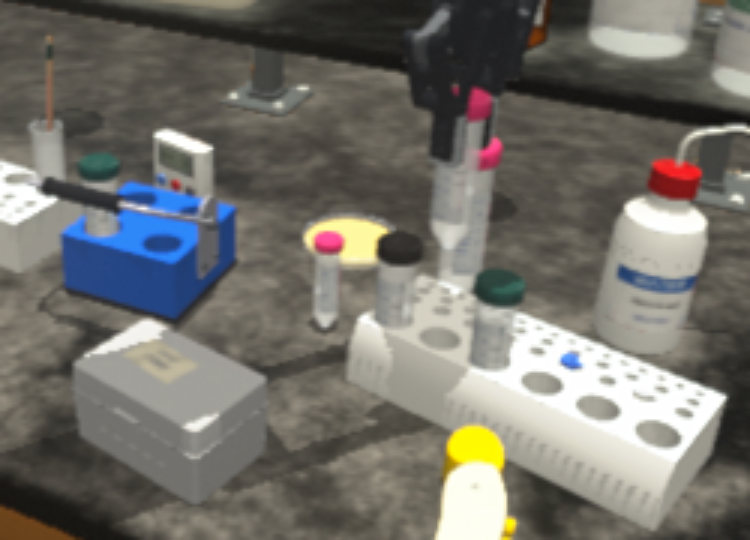

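The tube is held upright and clear of the rack, and black and green are undisturbed. I raise it and carry it towards the carrier, turning as it goes, and stop short of the well for a wrist look.

```bash
python3 -m crank '[-0.02,0,0,0,0,0,255, -0.015,0.01,0,0,0,0,255, 0,0.025,0.005,-0.025,0,0,255, 0,0.03,0.005,-0.05,0,0,255, 0,0.03,0.01,-0.05,0,0,255, 0,0.03,0.01,-0.05,0,0,255, 0,0.03,0.01,-0.05,0,0,255, 0,0.02,0.01,-0.025,0,0,255, 0,0.01,0.01,0,0,0,255, 0,0,0,0,0,0,255]';python3 -m crank '[0,0,0,0,0,0,255]';  python3 - <<'E'
from h import *
c=shot('wrist','w2.png')
goto([584,-67,200],0.03)
E
```

```text
clock: 6.9
ee_pos: [596.4, -136.7, 234.4]
ee_rot: [-0.011, 0.707, 0.011, 0.707]
ft_force: [-0.4, -0.5, -0.1]
gripper_width: 0.377
clock: 7.0
ee_pos: [595.4, -138.6, 234.2]
ee_rot: [-0.011, 0.707, 0.01, 0.707]
ft_force: [0.4, -0.1, -0.7]
gripper_width: 0.378
t 7.05 pos [ 595.2 -139.   234.2] F [-0.4 -0.6 -0.9] w 0.375 q [-0.27  0.14  1.74 -0.    1.26 -0.3 ]
x [-0.001 -0.    -1.   ] y [-0.029  1.    -0.   ] z [ 1.     0.029 -0.001]
shift before turn [ 0.0342  0.0723 -0.0091]
turn [-0.001 -0.001  0.   ] shift after turn [ 0.0342  0.0723 -0.009 ]
turn [3.141e+00 1.000e-03 1.000e-03] shift after turn [ 0.0342 -0.0723  0.009 ]
```

View pics/w2.png

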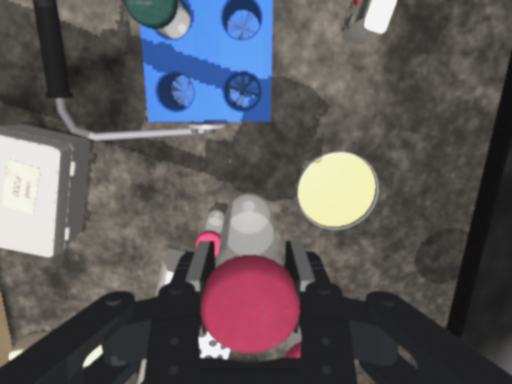

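```bash
cat > w.py <<'E'
from h import *
def warp(c,z,x0,y0,n=300,s=0.5):
    g=np.arange(n)*s; X=x0+n*s-g[:,None]+0*g[None]; Y=y0+n*s-g[None]+0*g[:,None]
    Q=(np.stack([X,Y,0*X+z],-1)-c['position'])@R.from_quat(c['orientation']).as_matrix()
    return cv2.remap(c['pixels'],(Q[...,0]/Q[...,2]*c['fx']+c['cx']).astype(np.float32),(Q[...,1]/Q[...,2]*c['fy']+c['cy']).astype(np.float32),cv2.INTER_CUBIC)
E
python3 - <<'E'
from w import *
c=load('wrist');c['pixels']=c['pixels'].astype(np.uint8)
x0,y0,s,n=490,-110,0.5,300
for nm in('wrist','top'):
    c=load(nm);w=warp(c,60,x0,y0); cv2.imwrite('/tmp/%s.png'%nm,w[...,::-1])
    b=cv2.cvtColor(w,cv2.COLOR_RGB2HSV)[...,2]
    k=cv2.HoughCircles(cv2.medianBlur(w[...,2].copy(),3),cv2.HOUGH_GRADIENT,1,40,param1=80,param2=10,minRadius=30,maxRadius=36)
    for u,v,r in k[0]: print(nm,'circle x %.1f y %.1f r %.1f'%(x0+n*s-v*s,y0+n*s-u*s,r*s))
cv2.imwrite('pics/warp.png',cv2.resize(np.hstack([cv2.imread('/tmp/wrist.png'),cv2.imread('/tmp/top.png')]),None,fx=1.3,fy=1.3))
c=load('wrist');h=cv2.cvtColor(c['pixels'],cv2.COLOR_RGB2HSV).astype(int)
m=((h[...,0]>150)&(h[...,1]>120)).astype(np.uint8);m[:250]=0;m[:,:195]=0;m[:,305:]=0
(u,v),r=cv2.minEnclosingCircle(np.argwhere(m)[:,::-1].astype(np.float32))
d=R.from_quat(c['orientation']).as_matrix()@[(u-c['cx'])/c['fx'],(v-c['cy'])/c['fy'],1]
print('cap',u,v,r,c['position']+d*(279-c['position'][2])/d[2],'depth z',cloud(c)[int(v),int(u)])
E
```

```text
wrist circle x 526.8 y -66.2 r 17.0
wrist circle x 585.8 y -64.8 r 16.6
wrist circle x 584.8 y -5.2 r 17.1
wrist circle x 524.2 y -8.8 r 15.4
top circle x 585.8 y -67.8 r 16.5
top circle x 530.2 y -2.2 r 17.1
top circle x 524.8 y -69.8 r 17.1
top circle x 583.2 y -7.8 r 16.6
cap 256.0 304.0 69.0290756225586 [ 597.28947593 -131.96287102  279.        ] depth z [ 597.33840262 -132.79216014  277.81354127]
```

View pics/warp.png

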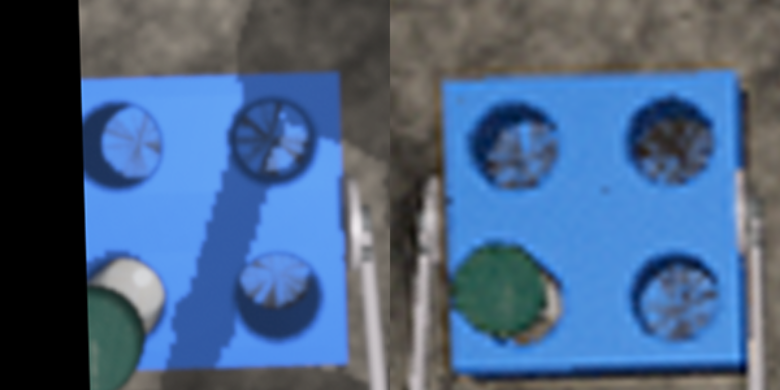

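Run:
```python
from h import *
c=load('wrist');h=cv2.cvtColor(c['pixels'],cv2.COLOR_RGB2HSV).astype(int);P=cloud(c)
m=((h[...,0]>150)&(h[...,1]>120)&(P[...,2]>265)&(P[...,2]<290))
p=P[m];print(m.sum(),np.median(p,0),cv2.minEnclosingCircle(p[:,:2].astype(np.float32)))
t=p[p[:,2]>np.median(p[:,2])-3];print(cv2.minEnclosingCircle(t[:,:2].astype(np.float32)))
cn=max(cv2.findContours(m.astype(np.uint8),0,2)[0],key=cv2.contourArea);print(cv2.fitEllipse(cn))
# tube body seen below cap, slices of height
m2=(P[...,2]>120)&(P[...,2]<260)&(abs(P[...,0]-595)<25)&(abs(P[...,1]+135)<30)
for z in range(130,260,20):
    q=P[m2&(abs(P[...,2]-z)<10)]
    if len(q)>10: print(z,len(q),q.min(0).round(1),q.max(0).round(1))
```

```text
7561 [ 595.28306543 -133.17442071  277.6006215 ] ((595.4283447265625, -138.00106811523438), 18.648000717163086)
((595.4876708984375, -136.87794494628906), 17.599578857421875)
((249.91653442382812, 304.15948486328125), (95.87484741210938, 99.18932342529297), 93.81997680664062)
170 12 [ 582.3 -130.1  178.5] [ 604.3 -123.3  180. ]
190 432 [ 580.1 -134.2  180. ] [ 608.3 -122.9  200. ]
210 617 [ 580.3 -134.2  200. ] [ 608.5 -122.5  220. ]
230 964 [ 573.4 -143.   220.1] [ 617.6 -122.4  240. ]
250 2311 [ 570.  -140.6  240. ] [ 620. -122.  260.]
```

Both cameras agree on the relative offset: the TCP goes to (586.2,-67) over well_3, which is at (242,90) in the wrist picture, with the green tube in the opposite well. Next I move over it and come down to just above the mouth.

```bash
python3 -m crank '[0,0.015,-0.002,0,0,0,255, 0,0.02,-0.002,0,0,0,255, 0,0.02,-0.002,0,0,0,255, 0,0.0122,-0.001,0,0,0,255, 0,0.005,0,0,0,0,255, 0.02,0,0,0,0,0,255, 0.025,0,0,0,0,0,255, 0.025,0,0,0,0,0,255, 0.02,0,0,0,0,0,255,0,0,0,0,0,0,255]';python3 -m crank '[0,0,0,0,0,0,255,0,0,0,0,0,0,255]'; python3 -c "
from h import *
goto([586.2,-67,79])"
```

```text
clock: 8.05
ee_pos: [583.6, -66.4, 140.6]
ee_rot: [-0.01, 0.709, 0.011, 0.705]
ft_force: [-1.6, 0.2, -1.5]
gripper_width: 0.377
clock: 8.25
ee_pos: [587.6, -66.8, 146.0]
ee_rot: [-0.011, 0.706, 0.01, 0.708]
ft_force: [-1.1, 0.0, -0.5]
gripper_width: 0.377
t 8.25 pos [587.6 -66.8 146. ] F [-1.1  0.  -0.5] w 0.377 q [-0.16  0.17  1.88 -0.    1.09 -0.18]
x [ 0.003 -0.001 -1.   ] y [-0.03   1.    -0.001] z [1.    0.03  0.003]
shift before turn [ 0.067  -0.0002 -0.0016]
```

```bash
python3 -m crank '[0,0,0,0,0,0,255, 0,0,0,0,0,0,255, 0.008,0,-0.0005,0,0,0,255, 0.008,0,0,0,0,0,255, 0.008,0,0,0,0,0,255, 0,0,0,0,0,0,255]'; python3 -c "
from h import *
goto([586.2,-67,79])"
```

```text
clock: 8.85
ee_pos: [584.6, -66.1, 118.0]
ee_rot: [-0.01, 0.708, 0.011, 0.706]
ft_force: [-0.2, 0.2, -1.0]
gripper_width: 0.38
t 8.85 pos [584.6 -66.1 118. ] F [-0.2  0.2 -1. ] w 0.38 q [-0.15  0.2   1.9   0.    1.04 -0.18]
x [-0.003  0.001 -1.   ] y [-0.03   1.     0.001] z [ 1.     0.03  -0.003]
shift before turn [ 0.039  -0.001   0.0017]
```

Foot is now about 14 mm inside the well with no contact force. I lower the rest slowly.

```bash
python3 -m crank '[0.006,-0.0005,0.0005,0,0,0,255, 0.006,0,0,0,0,0,255, 0.006,0,0,0,0,0,255, 0.006,0,0,0,0,0,255, 0.005,0,0,0,0,0,255, 0,0,0,0,0,0,255, 0,0,0,0,0,0,255]'; python3 -c "
from h import *
goto([586.2,-67,79])"
```

```text
clock: 9.55
ee_pos: [586.4, -66.8, 91.2]
ee_rot: [-0.011, 0.707, 0.011, 0.707]
ft_force: [-0.3, -0.3, -0.4]
gripper_width: 0.376
t 9.55 pos [586.4 -66.8  91.2] F [-0.3 -0.3 -0.4] w 0.376 q [-0.16  0.23  1.92 -0.    0.99 -0.19]
x [-0.  0. -1.] y [-0.03  1.    0.  ] z [ 1.    0.03 -0.  ]
shift before turn [ 0.0122 -0.0002 -0.0002]
```

```bash
python3 -m crank '[0.004,0,0,0,0,0,255, 0.003,0,0,0,0,0,255, 0.002,0,0,0,0,0,255, 0,0,0,0,0,0,255]'; python3 -m crank '[0.002,0,0,0,0,0,255, 0,0,0,0,0,0,255]';python3 -m crank '[0.001,0,0,0,0,0,255, 0,0,0,0,0,0,255]'
```

```text
clock: 9.95
ee_pos: [586.1, -66.7, 81.8]
ee_rot: [-0.011, 0.707, 0.011, 0.707]
ft_force: [-1.2, -0.0, -1.4]
gripper_width: 0.378
clock: 10.15
ee_pos: [586.3, -66.8, 80.1]
ee_rot: [-0.011, 0.707, 0.011, 0.707]
ft_force: [-0.2, 0.1, 0.7]
gripper_width: 0.378
clock: 10.35
ee_pos: [586.6, -66.8, 79.4]
ee_rot: [-0.011, 0.707, 0.011, 0.707]
ft_force: [0.0, 0.5, 0.5]
gripper_width: 0.372
```

```bash
python3 -m crank '[0.001,0,0,0,0,0,255, 0,0,0,0,0,0,255]'; python3 -m crank '[0,0,0,0,0,0,150, 0,0,0,0,0,0,80, 0,0,0,0,0,0,0, 0,0,0,0,0,0,0, 0,0,0,0,0,0,0, 0,0,0,0,0,0,0,-0.02,0,0,0,0,0,0, -0.03,0,0,0,0,0,0, -0.03,0,0,0,0,0,0, -0.03,0,0,0,0,0,0]';python3 -m crank '[-0.02,0,0,0,0,0,0, -0.02,0,0,0,0,0,0,0,0,0,0,0,0,0]'
python3 - <<'E'
from h import *
for n in('top','wrist'): c=shot(n,n+'3.png')
c=load('top');P=cloud(c);h=cv2.cvtColor(c['pixels'],cv2.COLOR_RGB2HSV).astype(int)
b=(abs(P[...,0]-555)<120)&(abs(P[...,1]+38)<75)
for nm,m in (('pink',(h[...,0]>150)&(h[...,1]>120)),('green',(h[...,0]>65)&(h[...,0]<98)&(h[...,1]>80)&(P[...,2]>100)),('grip',(h[...,2]<90)&(P[...,0]<475)&(P[...,2]>115))):
    p=P[m&b&(P[...,2]<150)]; print('top',nm,len(p),np.median(p,0).round(1) if len(p) else '', p.min(0),p.max(0))
goto([457,-41,250],0.03)
E
```

```text
clock: 10.55
ee_pos: [587.0, -66.9, 79.1]
ee_rot: [-0.011, 0.707, 0.011, 0.707]
ft_force: [-0.5, -0.1, 4.9]
gripper_width: 0.381
clock: 11.55
ee_pos: [586.2, -66.8, 189.2]
ee_rot: [-0.011, 0.707, 0.011, 0.707]
ft_force: [0.6, 0.5, 0.7]
gripper_width: 0.998
clock: 11.85
ee_pos: [588.7, -67.1, 232.1]
ee_rot: [-0.011, 0.705, 0.01, 0.709]
ft_force: [0.5, 0.8, -0.2]
gripper_width: 0.997Traceback (most recent call last):
  File "<stdin>", line 6, in <module>
    return umr_minimum(a, axis, None, out, keepdims, initial, where)
ValueError: zero-size array to reduction operation minimum which has no identity
```

View pics/wrist3.png

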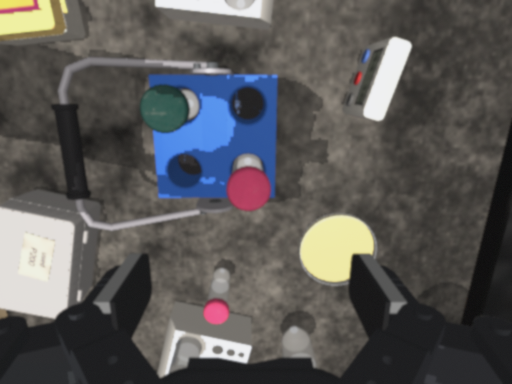

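Run:
```python
from h import *
for nn in('wrist','top'):
    c=load(nn);P=cloud(c);h=cv2.cvtColor(c['pixels'],cv2.COLOR_RGB2HSV).astype(int)
    b=(abs(P[...,0]-540)<110)&(abs(P[...,1]+38)<75)&(P[...,2]<150)
    for nm,m in (('pink',(h[...,0]>150)&(h[...,1]>120)&(P[...,2]>112)),('green',(h[...,0]>65)&(h[...,0]<98)&(h[...,1]>80)&(P[...,2]>112)),('grip',(h[...,2]<90)&(P[...,0]<475)&(P[...,2]>118))):
        p=P[m&b]
        if len(p)>5: print(nn,nm,len(p),'mid',np.median(p,0).round(1),'lo',p.min(0).round(1),'hi',p.max(0).round(1), cv2.minAreaRect(p[:,:2].astype(np.float32)))
goto([457,-39,210],0.03)
```

```text
wrist pink 1493 mid [586.5 -64.1 122.9] lo [570.2 -81.8 112.5] hi [602.8 -48.6 125.8] ((586.5249633789062, -65.19757080078125), (32.614078521728516, 33.13950729370117), 0.06753789633512497)
wrist green 1562 mid [525.7  -5.6 123. ] lo [508.1 -22.2 117.1] hi [541.1   9.2 125.5] ((524.7025146484375, -6.49046516418457), (31.549428939819336, 32.76266098022461), 87.4178695678711)
wrist grip 2191 mid [460.8 -36.  133.6] lo [449.7 -76.1 118.5] hi [474.8  21.6 137.7] ((459.53778076171875, -26.558238983154297), (98.46633911132812, 22.71068572998047), 85.44127655029297)
top green 123 mid [523.3  -9.6 122.1] lo [463.6 -23.4 117.7] hi [538.9   5.6 132.3] ((501.132080078125, -9.688952445983887), (75.12294006347656, 28.962594985961914), 1.8502355813980103)
top grip 69 mid [458.4 -21.5 133. ] lo [450.9 -84.6 124.5] hi [464.2  -8.6 141.9] ((458.0831604003906, -46.54482650756836), (12.765190124511719, 76.23233795166016), 1.257279872894287)
t 11.95 pos [586.5 -66.8 228.2] F [-0.7  0.4 -1. ] w 0.999 q [-0.16  0.11  1.79 -0.    1.24 -0.19]
x [ 0.001 -0.    -1.   ] y [-0.03  1.   -0.  ] z [1.    0.03  0.001]
shift before turn [ 0.0181  0.0317 -0.1287]
turn [0.    0.001 0.   ] shift after turn [ 0.0182  0.0317 -0.1286]
turn [-3.142e+00 -0.000e+00  1.000e-03] shift after turn [ 0.0182 -0.0317  0.1286]
```

The pink and green cap tops stand at 122.9 and 123.0 mm (expected 123), so both tubes are seated, and the wrist view shows them diagonal at (248,188) and (165,108). Now the folded grip, at (72,152) in that view and about (459.5,-39.5,128) in the world.

```bash
python3 -m crank '[0,0.005,-0.02,0,0,0,0, 0,0.006,-0.03,0,0,0,0, 0,0.008,-0.03,0,0,0,0, 0.01,0.008,-0.026,0,0,0,0, 0.02,0.004,-0.02,0,0,0,0, 0.02,0,0,0,0,0,0, 0,0,0,0,0,0,0, 0,0,0,0,0,0,0]'
python3 - <<'E'
from h import *
goto([459.5,-39.5,109],0.026)
c=shot('wrist','w4.png');P=cloud(c);v=c['pixels'].max(2)
m=(v<90)&(abs(P[...,2]-132)<9)&(abs(P[...,0]-459)<22)&(abs(P[...,1]+39)<60)
p=P[m];print(len(p),np.median(p,0),p.min(0),p.max(0),cv2.minAreaRect(p[:,:2].astype(np.float32)))
E
```

```text
clock: 12.75
ee_pos: [458.7, -39.5, 177.0]
ee_rot: [-0.01, 0.708, 0.011, 0.706]
ft_force: [0.6, -1.0, 0.8]
gripper_width: 1.001
t 12.75 pos [458.7 -39.5 177. ] F [ 0.6 -1.   0.8] w 1.001 q [-0.14 -0.11  2.1   0.    1.15 -0.17]
x [-0.003  0.    -1.   ] y [-0.03  1.    0.  ] z [ 1.     0.03  -0.003]
shift before turn [ 0.068  -0.0001  0.001 ]
turn [ 0.004 -0.003 -0.   ] shift after turn [ 0.068  -0.      0.0008]
turn [-3.138e+00  1.000e-03 -4.000e-03] shift after turn [ 0.068   0.     -0.0008]
2639 [457.701935   -35.23211625 133.9097928 ] [448.47048336 -72.89010663 123.10554844] [466.55976364  16.9615346  137.83189947] ((457.3719482421875, -28.009323120117188), (17.30282974243164, 89.73635864257812), 0.7023030519485474)
```

View pics/w4.png

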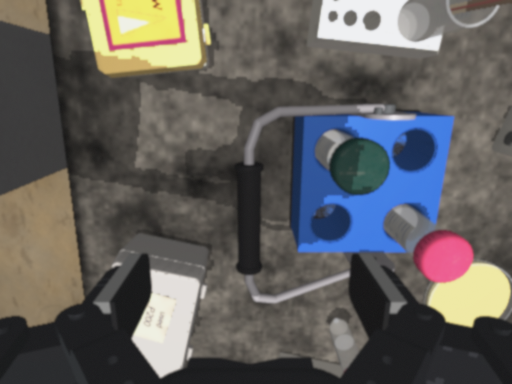

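The grip is centred between the fingers: sleeve at (249,218), rows 165–272. The fingers clear the grey box. I descend and close.

```bash
python3 -m crank '[0.02,0,0,0,0,0,0, 0.02,0,0,0,0,0,0, 0.015,0,0,0,0,0,0, 0.009,0,0,0,0,0,0, 0.003,0,0,0,0,0,0, 0,0,0,0,0,0,120, 0,0,0,0,0,0,180, 0,0,0,0,0,0,220, 0,0,0,0,0,0,255, 0,0,0,0,0,0,255]'; python3 -m crank '[0,0,0,0,0,0,255, 0,0,0,0,0,0,255, 0,0,0,0,0,0,255, 0,0,0,0,0,0,255]'; python3 -c "
from h import *
goto([556,-37,165])"
```

```text
clock: 13.8
ee_pos: [459.2, -39.6, 111.6]
ee_rot: [-0.011, 0.707, 0.011, 0.707]
ft_force: [2.9, -0.4, 2.4]
gripper_width: 0.15
clock: 14.2
ee_pos: [459.4, -39.6, 111.8]
ee_rot: [-0.011, 0.707, 0.011, 0.707]
ft_force: [-3.4, 0.6, 5.3]
gripper_width: 0.14
t 14.2 pos [459.4 -39.6 111.8] F [-3.4  0.6  5.3] w 0.14 q [-0.14 -0.03  2.17 -0.    1.01 -0.17]
x [-0. -0. -1.] y [-0.03  1.   -0.  ] z [ 1.    0.03 -0.  ]
shift before turn [-0.0533 -0.0003  0.0966]
```

Gripped: opening is about 12 mm on the 14 mm sleeve. Swinging the handle up along its 112 mm arc, in two halves with a force check.

```bash
python3 -m crank '[-0.0098,0,0.0064,0,0,0,255, -0.0091,0,0.0074,0,0,0,255, -0.0083,0,0.0083,0,0,0,255, -0.0074,0,0.0091,0,0,0,255, -0.0064,0,0.0098,0,0,0,255, 0,0,0,0,0,0,255, 0,0,0,0,0,0,255]'; python3 -m crank '[-0.0053,0,0.0104,0,0,0,255, -0.0042,0,0.011,0,0,0,255, -0.0031,0,0.0113,0,0,0,255, -0.0018,0,0.0116,0,0,0,255, -0.0006,0,0.0117,0,0,0,255, 0,0,0,0,0,0,255, 0,0,0,0,0,0,255, 0,0,0,0,0,0,255]'
python3 - <<'E'
from h import *
goto([556,-37,165])
c=shot('scene','s5.png'); cv2.imwrite('pics/s5c.png',cv2.resize(c['pixels'][60:300,100:420,::-1],None,fx=2.4,fy=2.4))
E
```

```text
clock: 14.9
ee_pos: [502.1, -38.3, 153.8]
ee_rot: [-0.011, 0.706, 0.011, 0.708]
ft_force: [-4.0, -0.0, 7.9]
gripper_width: 0.144
clock: 15.7
ee_pos: [557.4, -36.8, 167.8]
ee_rot: [-0.011, 0.707, 0.011, 0.708]
ft_force: [0.1, 0.0, 4.8]
gripper_width: 0.141
t 15.7 pos [557.4 -36.8 167.8] F [0.1 0.  4.8] w 0.141 q [-0.11  0.09  1.92  0.    1.12 -0.14]
x [ 0.001 -0.    -1.   ] y [-0.03  1.   -0.  ] z [1.    0.03  0.001]
shift before turn [ 0.0028 -0.0002 -0.0014]
```

View pics/s5c.png

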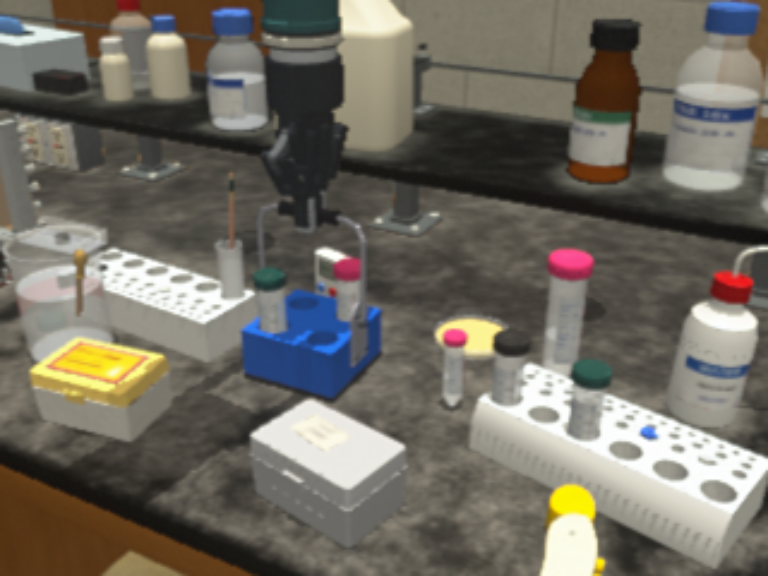

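The handle stands upright, held at the grip, with pink (346,270) and green (268,280) both in the carrier. Lifting 105 mm gently.

```bash
python3 -m crank '[-0.004,0,0,0,0,0,255, -0.008,0,0,0,0,0,255, -0.01,0,0,0,0,0,255, -0.012,0,0,0,0,0,255, -0.012,0,0,0,0,0,255, -0.012,0,0,0,0,0,255, -0.012,0,0,0,0,0,255, -0.012,0,0,0,0,0,255, -0.01,0,0,0,0,0,255, -0.007,0,0,0,0,0,255]'; python3 -m crank '[-0.004,0,0,0,0,0,255, -0.002,0,0,0,0,0,255, 0,0,0,0,0,0,255, 0,0,0,0,0,0,255, 0,0,0,0,0,0,255, 0,0,0,0,0,0,255, 0,0,0,0,0,0,255, 0,0,0,0,0,0,255, 0,0,0,0,0,0,255, 0,0,0,0,0,0,255]';python3 -m crank '[0,0,0,0,0,0,255, 0,0,0,0,0,0,255, 0,0,0,0,0,0,255, 0,0,0,0,0,0,255, 0,0,0,0,0,0,255, 0,0,0,0,0,0,255, 0,0,0,0,0,0,255, 0,0,0,0,0,0,255]'
python3 - <<'E'
from h import *
goto([556,-37,270])
def meas(f):
    out=[]
    for n in('scene','top'):
        c=shot(n,n+f);P=cloud(c);h=cv2.cvtColor(c['pixels'],cv2.COLOR_RGB2HSV).astype(int)
        b=(abs(P[...,0]-556)<80)&(abs(P[...,1]+37)<80)&(P[...,2]>85)
        for nm,m in(('blue',(h[...,0]>100)&(h[...,0]<125)&(h[...,1]>130)),('pink',(h[...,0]>150)&(h[...,1]>120)),('green',(h[...,0]>65)&(h[...,0]<98)&(h[...,1]>80))):
            p=P[m&b]
            if len(p)>8:
                print(n,nm,len(p),np.median(p,0).round(1),'z',np.percentile(p[:,2],[2,50,98]).round(1))
                if nm=='blue':
                    q=p[p[:,2]>np.percentile(p[:,2],98)-12]
                    A=np.c_[q[:,:2]-q[:,:2].mean(0),np.ones(len(q))];print(' plane slope',np.linalg.lstsq(A,q[:,2],rcond=None)[0].round(3),len(q))
meas('6.png')
c=cv2.imread('pics/scene6.png'); cv2.imwrite('pics/s6c.png',cv2.resize(c[60:260,130:330],None,fx=3,fy=3))
E
```

```text
clock: 16.75
ee_pos: [556.9, -36.7, 267.7]
ee_rot: [-0.011, 0.707, 0.011, 0.707]
ft_force: [0.0, -0.7, -5.2]
gripper_width: 0.141
clock: 17.75
ee_pos: [556.5, -36.7, 272.3]
ee_rot: [-0.011, 0.707, 0.011, 0.707]
ft_force: [0.0, 0.2, -5.4]
gripper_width: 0.138
clock: 18.55
ee_pos: [556.5, -36.7, 272.3]
ee_rot: [-0.011, 0.707, 0.011, 0.707]
ft_force: [-0.5, 1.2, -6.2]
gripper_width: 0.14
t 18.55 pos [556.5 -36.7 272.3] F [-0.5  1.2 -6.2] w 0.14 q [-0.11  0.02  1.81 -0.    1.32 -0.14]
x [ 0. -0. -1.] y [-0.03  1.   -0.  ] z [1.   0.03 0.  ]
shift before turn [ 0.0023 -0.0003 -0.0005]
scene blue 1612 [506.2 -50.5 150.9] z [112.4 150.9 165.6]
 plane slope [2.80000e-02 6.00000e-03 1.62251e+02] 738
scene pink 89 [571.6 -70.9 226.7] z [217.  226.7 228.9]
scene green 727 [526.  -52.3 488.7] z [221.1 488.7 507.9]
top blue 631 [536.6 -71.5 162.8] z [108.8 162.8 223. ]
 plane slope [ -2.13   -3.606 336.088] 14
top pink 77 [579.6 -77.5 226.6] z [222.8 226.6 416.6]
top green 4990 [542.1 -34.8 652.4] z [483.5 652.4 662.9]
```

View pics/s6c.png

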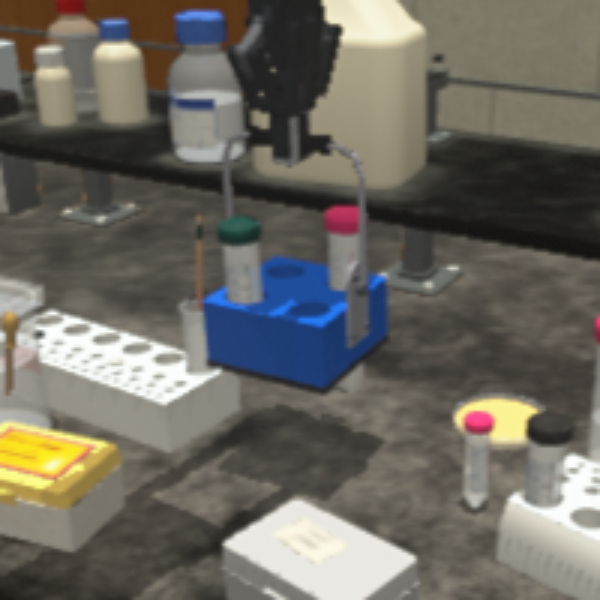

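```bash
python3 -c "
from plant import ctrl
print(ctrl.finish_job())"
```

```text
the job is handed in; nothing more can be done
None
```

I moved the pink-capped tube from the white rack into the well diagonally opposite the green one. I then swung the handle up, lifted the carrier by the black grip and handed the job in at about 18.6 s with it still held; the hand-in gives no verdict.

**Tube seating:** after release, the pink and green cap tops measured 122.9 and 123.0 mm above the bench, against 123 mm when fully down. I felt about 5 N as the tube touched bottom.

**Lift:**
- The carrier's top face measured 162–163 mm, so its underside is about 10 cm up. The pink cap was at about 227 mm, consistent with it still being seated.
- Its measured tilt was no more than about 0.03 rad.
- The arm pose did not change over the last 0.8 s, with about 6 N hanging from the grip.

**Weaker checks:**
- I did not measure the handle's angle directly; the last picture shows it upright.
- The top camera's view of the lifted carrier was partly blocked by the gripper, so I ignored its tilt reading there, and the level figure comes from the scene camera alone.
- The final reading of the green cap was spoiled by the arm's own colour. The last picture shows the green tube still in its well.
- Top and wrist cameras differed by 2–3 mm in y throughout, so I placed the tube from relative offsets, on which they agreed.
- I did not re-measure the timer, tip box or rack tubes at the end; those in view in the last pictures had not visibly moved.

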